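# Chock a row of print tubes in a carrying tray

## Robot

A 6-joint arm with a two-finger parallel gripper is mounted at the origin on a cart in front of the work surface, level with it; the furniture and walls round the work are solid. World frame = base frame: x ahead of the robot, y to its left, z up, the work surface at z = 0. Lengths are in m, angles in rad, forces in N, time in s.
With the tool pointing down it reaches from about 0.3 to 1 m from the base axis. Payload 5.1 kg.
Tool frame: the origin (TCP) lies at the very end of the fingers, on their centre line; the grasp point (between the pads) lies 19 mm behind it; z points along the fingers, y is the line along which they close (so a half turn about z gives the same grasp; the last joint's range is limited). The gripper opens to 95 mm and grips with 3 to 60 N. Pads are 20 mm wide; open, the fingers measure 119 mm over their backs; the gripper's body (75 mm by 180 mm) begins 59 mm behind the grasp point.
Start: joints at [1.19, 0.124, 1.65, -0, 1.367, -0.083], TCP at [0.191, 0.621, 0.215] pointing down, gripper open.
Joint ranges: [-2.61, 2.61], [-1.02, 2.33], [0.03, 2.71], [-1.35, 4.49], [0.32, 2.68], [-2.91, 2.91]. Speed limits (rad/s): [2.57, 2.57, 3.14, 3.14, 3.14, 3.14].

## Interface

Orientations are given as a rotation vector (axis times angle).
In Python, from rig import r, imaging gives the robot as it stands.
- The arm moves only by the tool play_rows, never from a script. Its argument "moves" is a list of rows, each an object of numbers: "ax", "ay", "az": the turn, a rotation vector about the tool's x, y, z in rad; "x", "y", "z": the shift along the tool's x, y, z in cm; "hand": the closure, from 0 (fully open) to 1 (shut). In form: [{"ax": .., "ay": .., "az": .., "x": .., "y": .., "z": .., "hand": ..}, ...]. A call has 1 to 20 rows; each row is the pose to reach, as a shift and turn from the pose commanded when the call began, along the tool's axes at that moment; what a row does not reach only later rows make up. A row lasts 1/12 s, in which the tool goes at most 41.7 mm and 7.16 degrees, less where a joint would pass 70% of its speed; a pose out of reach is approached as far as the arm can. A call with a gripper value outside its range is refused whole. The fingers move at their own pace and stop on an object; "grip_force" is the grip in N (left out, the last holds). Time passes only in rows, so rows that repeat a pose let the fingers close. It gives the time, the measured TCP pose, the force, the opening and the grip force at its end, in the units of the state.
- r.get_state(): the state, without advancing time (a new reading comes with each control period).
- imaging.camera(name): name is "scene" or "top" or "wrist"; returns a dict with "image" (384x512x3 uint8, blue, green, red), "mtx" (3x3 intrinsics, pixels), "camera_from_world" (4x4, takes a point from world to camera coordinates). Camera axes: x right, y down, z forward; pixel columns grow to the right and rows downward; lengths in m; the calibration is good to about 2 mm. A picture is of the moment at which its call begins. There is no depth.
- r.close_job(): hands the job in; it is judged then, once.
The state is a dict: "clock": time; "joints": joint angles; "qvel": joint speeds; "joint_torque": joint torques, N m; "eef_pos": TCP position; "orientation": TCP orientation; "contact_force": force on the tool from outside, world axes, zero at the start; "wrist_torque": the same for the moment, N m; "width": finger opening in m; "gripper_force": force on a finger pad.
Only numpy, scipy, OpenCV 4.12 (cv2) and the standard library are available. Lean on these libraries where they do the work, as an engineer would, in place of code of your own. Each camera call takes 0.05 s, during which the arm holds its last target. There are 200 camera calls.

## Task

The tray of rolled prints is about to be carried to the courier, so its tubes must not roll about. Gently lay the loose cardboard tube in the tray beside the other two and roll all three together, up against the tray's plain end wall; then lower the wooden chock (do not drop it) between the last tube and the end wall with the dip, midway along, sloping rubber face towards the tube, and press it straight down until it is firmly home and the row is tight. Leave the phone, scissors, tape roll and cutter where they lie.

Things in the scene. Friction and masses are not known exactly. Their poses are not given: they have to be found in the camera images.
- tray: Open plywood carrying tray with pale wooden walls, fixed to the table, 224 mm along its x, 229 mm along its y (y points to the robot's left, turned by up to 20 degrees). Origin: centre of its underside; z up. Floor's upper face at z = 10 mm. Inside it spans x = -100 to 100 mm, y = -102.5 to 102.5 mm. Tubes lie in it along x, in a row along y. The side rails are 24 mm high.
- plain_end (a point): Foot of the inner face of the tray's plain end wall (left end), at mid-width, on the tray floor; axes as the tray's. This wall is 50 mm high over the table, 12 mm thick, with grey felt inside. The row of tubes starts here.
- dip_end (a point): Foot of the inner face of the tray's other end wall (right end), at mid-width, on the tray floor; axes as the tray's. The wall is 12 mm thick and 50 mm high over the table, but within 42 mm either side of the middle it dips to 14 mm as a hand-hold, so that a finger fits there.
- tube_a_center (a point): Centre of the tube in the tray nearest the plain end wall, up to 12 mm from touching it. All three tubes are alike: stiff kraft cardboard with white end plugs and a paper label, 50 mm in diameter, 180 mm long, 80 to 170 g, rolling easily but staying where left. The x axis runs along the tube; y and z turn as it rolls.
- tube_b_center (a point): Centre of the second tube in the tray, on tube_a's -y side (towards the dip end) with a gap of up to 10 mm. With it left there, 84 to 102 mm stay free between it and the dipped wall.
- tube_c_center (a point): Centre of the third tube, lying on the table outside the tray, to its left or right.
- chock_handle (a point): Centre of the chock's dark handle bar, 82.5 mm above its underside; axes as the chock's. The bar is 92 mm long (x), 18 mm wide (y), 20 mm high, top 92.5 mm above the underside, on two 16 mm posts at x = -34 and 34 mm with free space between them under it.
- chock_block (a point): Centre of the wooden chock (about 280 g), 23 mm above its underside, below the handle. It stands across the tray from tube_c. Block 140 mm long (x), 46 mm high. Back face upright, at y = -25 mm, its lower edge chamfered 5 x 10 mm; front face, black rubber, slopes out 12 degrees going up, y = 25 mm at the foot to 35 mm on top. In a tight row it wedges with its foot about 4 mm over the tray floor; friction holds it.
- phone: Phone in a coral case, 62 x 124 x 9 mm, lying on the left; to be left alone. Origin: centre of its underside.
- scissors: Scissors with red handles, 87 x 199 x 9 mm, beyond the tray on the left; to be left alone. Origin: centre of their underside.
- tape: Roll of wide blue masking tape, 110 mm in diameter, 79 mm high, on the right; to be left alone. Origin: centre of its underside.
- cutter: Orange utility cutter, 29 x 148 x 17 mm, on the right near the tape; to be left alone. Origin: near the middle of its underside.

How it is judged:
By the outcome, as a careful person would: the job done as asked, in the order asked, and still so for the second after the job is handed in, with the robot touching nothing.
It also fails if it takes over 64 s, if anything falls off the work surface, if the arm or the gripper's body presses on something with over 40 N, if the wrist force passes 120 N, or if a joint passes its speed limit or range.

## Working session

There is one attempt and no reset: what is moved stays moved. The work goes in short steps, Python scripts to look and compute and a tool call to move; the robot and the scene stay as the last step left them, time stands still between calls to the robot, and variables do not carry over. Pictures are saved under pics/ and viewed, at most 10 in all, crops included, and the job is handed in when it is done.

Besides the shell and the picture viewer there is one more tool, called as name(argument=value, ...), one argument or row to a line, values as JSON. play_rows: Moves the arm, as the interface text tells. Its arguments: {"type":"object","properties":{"moves":{"type":"array"},"grip_force":{"type":"number"}},"required":["moves"]}

```bash
ls; mkdir -p pics
cat > h.py <<'E'
import numpy as np, cv2
from scipy.spatial.transform import Rotation as R
from rig import r, imaging
def ray(c,u,v):
    T=c["camera_from_world"]; Rm=T[:3,:3]; o=-Rm.T@T[:3,3]
    d=Rm.T@np.linalg.inv(c["mtx"])@np.array([u,v,1.]); return o,d
def onz(c,u,v,z):
    o,d=ray(c,u,v); return o+d*(z-o[2])/d[2]
def proj(c,p):
    T=c["camera_from_world"]; q=c["mtx"]@(T[:3,:3]@np.array(p)+T[:3,3]); return q[:2]/q[2]
E
python3 - <<'E'
from h import *
for n in("top","scene"):
    c=imaging.camera(n); cv2.imwrite(f"pics/{n}0.png",cv2.resize(c["image"],(768,576),interpolation=cv2.INTER_CUBIC))
    np.savez(f"{n}0.npz",**c)
s=r.get_state(); print(s)
E
```

```text
pics
{'clock': 0.1, 'joints': array([ 1.19039519e+00,  1.24473787e-01,  1.65155859e+00, -2.96342461e-05,
        1.36749822e+00, -8.26127825e-02]), 'qvel': array([ 0.00025968, -0.00114048, -0.00390801,  0.00028052,  0.0003654 ,
        0.00155411]), 'joint_torque': array([ 3.22778496e-04, -4.18878508e+01, -3.61099613e+01,  7.77095044e-02,
        4.61262173e-02, -8.53184019e-05]), 'eef_pos': array([0.19053734, 0.62082633, 0.21347553]), 'orientation': array([-4.65967097e-01, -3.10642142e+00,  2.97296195e-03]), 'contact_force': array([-0.53230685, -1.12088107, -0.5738434 ]), 'wrist_torque': array([ 0.01949247, -0.01645736,  0.03871733]), 'gripper_force': 0.0, 'width': 0.09549552020338088}
```

View pics/top0.png

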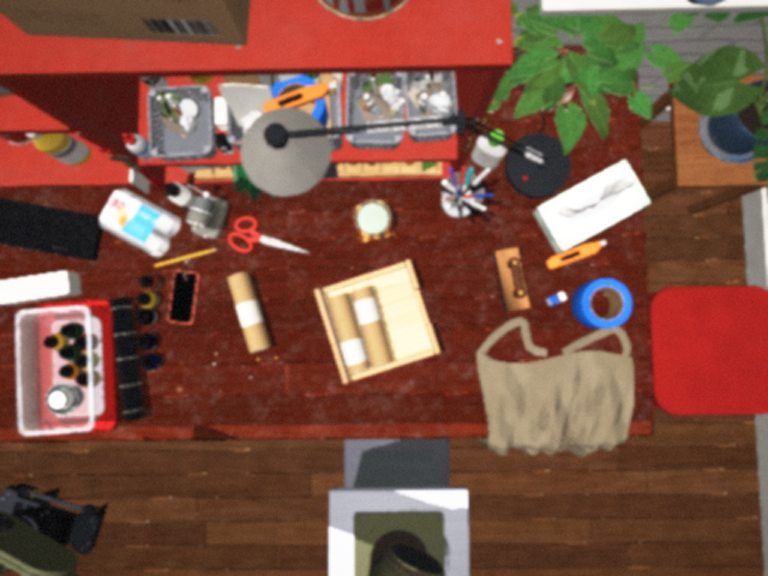

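View pics/scene0.png

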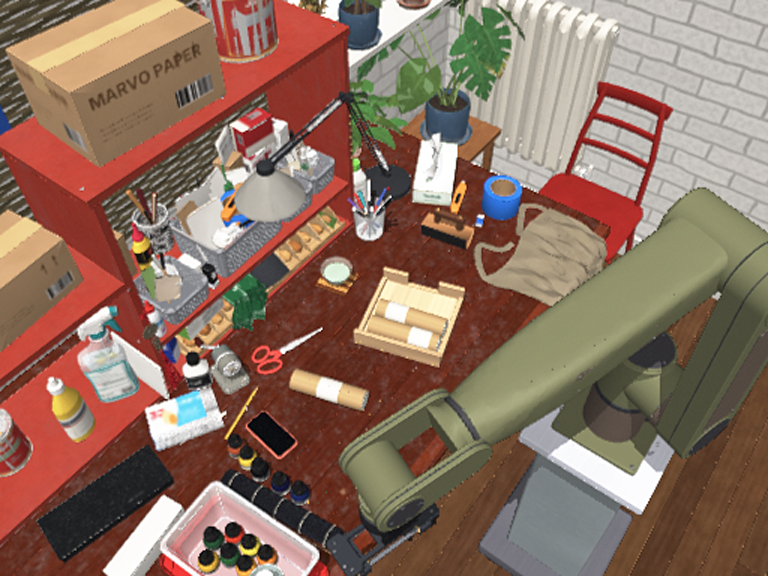

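The top view (768 px wide) shows the tray near (378,320), with tubes a and b at (350,330) and (372,325). Tube c is at (249,312), the chock at (512,280) with its rubber towards the tray, the phone at (183,297) and the scissors at (265,238).

```bash
cat > m0.py <<'E'
from h import *
c=dict(np.load("top0.npz"))
P=lambda u,v,z: np.round(onz(c,u/1.5,v/1.5,z),4)
print("cam",ray(c,0,0)[0])
for n,u,v,z in [("tubeC far",235,275,.04),("tubeC near",262,350,.04),("tray LF",316,290,.05),("tray LN",347,382,.05),("tray RF",410,262,.05),("tray RN",440,352,.05),("chock",512,280,.08),("chock top far",507,249,.046),("chock near",521,309,.046),("phone",183,297,.009),("scis",265,238,0),("lamp",285,150,.2),("cup",373,218,.05)]: print(n,P(u,v,z))
# tube c mask
hsv=cv2.cvtColor(c["image"],cv2.COLOR_BGR2HSV)
m=((hsv[...,2]>110)).astype(np.uint8)
for n,seed in (("C",(166,195)),("tray",(275,195)),("chock",(341,200))):
    k,l=cv2.connectedComponents(m); 
    b=l[seed[1]-5:seed[1]+6,seed[0]-5:seed[0]+6]; i=np.bincount(b[b>0]).argmax()
    mm=(l==i).astype(np.uint8); q=cv2.boxPoints(cv2.minAreaRect(cv2.findNonZero(mm)))
    print(n,mm.sum()); print(np.array([onz(c,*p,.025)[:2] for p in q]).round(4).tolist(), (q*1.5).round().tolist())
s=r.get_state(); print(R.from_rotvec(s["orientation"]).as_matrix().round(3))
w=imaging.camera("wrist"); T=w["camera_from_world"]; o=-T[:3,:3].T@T[:3,3]
Rm=R.from_rotvec(s["orientation"]).as_matrix(); print("wristcam in tool",Rm.T@(o-s["eef_pos"]), "axis",Rm.T@T[2,:3], w["mtx"][0,0])
E
python3 m0.py
```

```text
cam [0.51758108 0.00639445 1.38148727]
tubeC far [0.6479 0.3683 0.04  ]
tubeC near [0.4754 0.3054 0.04  ]
tray LF [0.6099 0.1803 0.05  ]
tray LN [0.4019 0.1114 0.05  ]
tray RF [ 0.6708 -0.0345  0.05  ]
tray RN [ 0.4663 -0.0985  0.05  ]
chock [ 0.6239 -0.2585  0.08  ]
chock top far [ 0.6978 -0.2562  0.046 ]
chock near [ 0.5606 -0.2837  0.046 ]
phone [0.6007 0.4992 0.009 ]
scis [0.7392 0.3079 0.    ]
lamp [0.8893 0.2234 0.2   ]
cup [0.7735 0.0486 0.05  ]
C 17192
[[1.066, 0.7008], [1.4691, 0.0279], [0.8378, -0.319], [0.4583, 0.3334]] [[99.0, 104.0], [379.0, -64.0], [531.0, 190.0], [251.0, 357.0]]
tray 6114
[[0.5852, 0.3689], [0.7089, -0.0293], [0.3982, -0.1239], [0.2775, 0.267]] [[236.0, 303.0], [407.0, 247.0], [451.0, 381.0], [280.0, 437.0]]
chock 688
[[0.7005, -0.2267], [0.7143, -0.285], [0.5641, -0.3173], [0.5505, -0.2596]] [[492.0, 249.0], [518.0, 243.0], [534.0, 308.0], [509.0, 314.0]]
[[-0.956  0.293 -0.001]
 [ 0.293  0.956 -0.002]
 [ 0.    -0.002 -1.   ]]
wristcam in tool [ 0.07959467 -0.00040583 -0.1709081 ] axis [-0.28232351 -0.00111506  0.95931861] 336.6011280405241
```

play_rows(
  moves=[
    {"x":-4,"y":-1.5,"z":0,"az":-0.06,"hand":0},
    {"x":-8,"y":-3,"z":0.2,"az":-0.12,"hand":0},
    {"x":-12,"y":-4.5,"z":0.3,"az":-0.18,"hand":0},
    {"x":-16,"y":-6,"z":0.4,"az":-0.24,"hand":0},
    {"x":-20,"y":-7.5,"z":0.5,"az":-0.3,"hand":0},
    {"x":-24,"y":-9,"z":0.6,"az":-0.36,"hand":0},
    {"x":-28,"y":-10.5,"z":0.7,"az":-0.42,"hand":0},
    {"x":-32,"y":-12,"z":0.8,"az":-0.48,"hand":0},
    {"x":-36,"y":-13.5,"z":0.9,"az":-0.54,"hand":0},
    {"x":-40,"y":-15,"z":1,"az":-0.6,"hand":0},
    {"x":-43.8,"y":-16.3,"z":1,"az":-0.65,"hand":0},
    {"x":-43.8,"y":-16.3,"z":1,"az":-0.65,"hand":0},
    {"x":-43.8,"y":-16.3,"z":1,"az":-0.65,"hand":0},
    {"x":-43.8,"y":-16.3,"z":1,"az":-0.65,"hand":0},
  ],
)

```text
schema error: expected keys ax, ay, az, x, y, z, hand
```

```bash
cat > look.py <<'E'
import sys
from h import *
c=imaging.camera("wrist"); n=sys.argv[1]
cv2.imwrite(f"pics/{n}.png",cv2.resize(c["image"],(768,576),interpolation=cv2.INTER_CUBIC)); np.savez(f"{n}.npz",**c)
s=r.get_state(); print(s["clock"],s["eef_pos"],R.from_rotvec(s["orientation"]).as_matrix().round(3).tolist(),s["joints"].round(2))
E
python3 look.py w1
```

```text
0.2 [0.19060022 0.62101044 0.21389054] [[-0.956, 0.293, -0.0], [0.293, 0.956, -0.001], [0.0, -0.001, -1.0]] [ 1.19  0.12  1.65 -0.    1.37 -0.08]
```

View pics/w1.png

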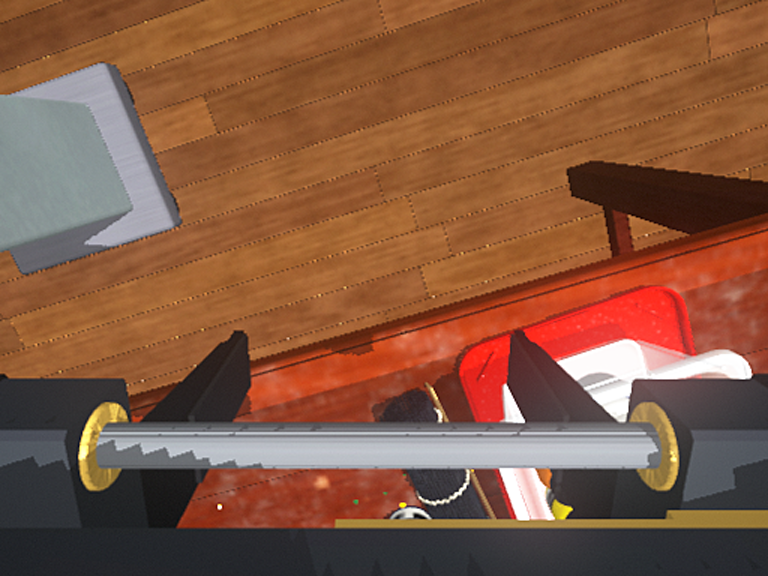

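The gripper is visible at the bottom of the frame and the floor at the top; the arm hasn't moved, because each row needs every key.

play_rows(
  moves=[
    {"ax":0,"ay":0,"x":-4,"y":-1.5,"z":0,"az":-0.06,"hand":0},
    {"ax":0,"ay":0,"x":-8,"y":-3,"z":0,"az":-0.12,"hand":0},
    {"ax":0,"ay":0,"x":-12,"y":-4.5,"z":0,"az":-0.18,"hand":0},
    {"ax":0,"ay":0,"x":-16,"y":-6,"z":0,"az":-0.24,"hand":0},
    {"ax":0,"ay":0,"x":-20,"y":-7.5,"z":0,"az":-0.3,"hand":0},
    {"ax":0,"ay":0,"x":-24,"y":-9,"z":0,"az":-0.36,"hand":0},
    {"ax":0,"ay":0,"x":-28,"y":-10.5,"z":0,"az":-0.42,"hand":0},
    {"ax":0,"ay":0,"x":-32,"y":-12,"z":0,"az":-0.48,"hand":0},
    {"ax":0,"ay":0,"x":-36,"y":-13.5,"z":0,"az":-0.54,"hand":0},
    {"ax":0,"ay":0,"x":-40,"y":-15,"z":0,"az":-0.6,"hand":0},
    {"ax":0,"ay":0,"x":-43.8,"y":-16.3,"z":0,"az":-0.65,"hand":0},
    {"ax":0,"ay":0,"x":-43.8,"y":-16.3,"z":0,"az":-0.65,"hand":0},
    {"ax":0,"ay":0,"x":-43.8,"y":-16.3,"z":0,"az":-0.65,"hand":0},
  ],
)

```text
clock: 1.28
eef_pos: [0.5635, 0.3349, 0.2141]
orientation: [0.543, -3.094, 0.001]
contact_force: [-0.1, -0.1, -0.0]
width: 0.095
gripper_force: 0.0
```

```bash
python3 look.py w2
```

```text
1.3333 [0.56202184 0.33628055 0.21409162] [[-0.94, -0.342, -0.001], [-0.342, 0.94, 0.0], [0.001, 0.0, -1.0]] [ 0.46  0.14  1.64  0.    1.37 -1.46]
```

View pics/w2.png

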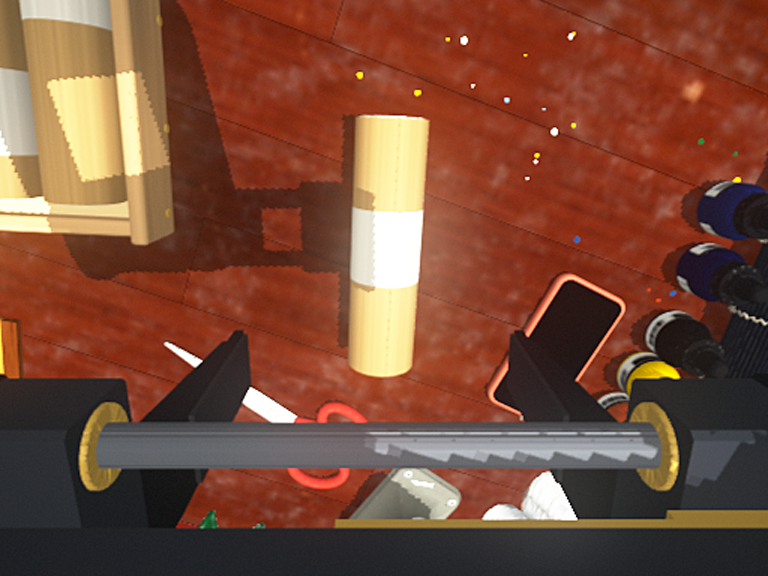

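The wrist view shows tube c upright in the frame, ends at (391,115) and (382,374). The phone is at (560,340) and the scissors at (300,440), both clear of the fingers. The tray's plain-end corner is at (150,240), and tubes a and b are at the left edge.

Run:
```python
from h import *
c=dict(np.load("w2.npz")); s=r.get_state(); Rm=R.from_rotvec(s["orientation"]).as_matrix()
P=lambda u,v,z: onz(c,u/1.5,v/1.5,z)
a=P(391.5,116,.03);b=P(382,372,.025); m=(a+b)/2
print(a,b,np.linalg.norm((a-b)[:2]),"yaw",np.degrees(np.arctan2(*(b-a)[:2][::-1])))
print("mid",m,"tool delta",Rm.T@(m-s["eef_pos"]))
for n,u,v,z in [("wall inner top far",132,243,.05),("wall outer top far",172,237,.05),("wall outer top near",160,0,.05),("wall inner top near",118,0,.05)]: print(n,P(u,v,z))
```

```text
[0.4750609  0.31144645 0.03      ] [0.65637155 0.37067927 0.025     ] 0.19074086384314948 yaw 18.091822417161985
mid [0.56571622 0.34106286 0.0275    ] tool delta [-0.00533273  0.00313835  0.18658689]
wall inner top far [0.61211849 0.17441359 0.05      ]
wall outer top far [0.5988693  0.19892414 0.05      ]
wall outer top near [0.46109891 0.15902201 0.05      ]
wall inner top near [0.46958388 0.13551871 0.05      ]
```

play_rows(
  moves=[
    {"ax":0,"ay":0,"az":0.03,"x":-0.5,"y":0.3,"z":4,"hand":0},
    {"ax":0,"ay":0,"az":0.03,"x":-0.5,"y":0.3,"z":8,"hand":0},
    {"ax":0,"ay":0,"az":0.03,"x":-0.5,"y":0.3,"z":12,"hand":0},
    {"ax":0,"ay":0,"az":0.03,"x":-0.5,"y":0.3,"z":15,"hand":0},
    {"ax":0,"ay":0,"az":0.03,"x":-0.5,"y":0.3,"z":17.5,"hand":0},
    {"ax":0,"ay":0,"az":0.03,"x":-0.5,"y":0.3,"z":19.5,"hand":0},
    {"ax":0,"ay":0,"az":0.03,"x":-0.5,"y":0.3,"z":20.2,"hand":0},
    {"ax":0,"ay":0,"az":0.03,"x":-0.5,"y":0.3,"z":20.2,"hand":0},
    {"ax":0,"ay":0,"az":0.03,"x":-0.5,"y":0.3,"z":20.2,"hand":0.6},
    {"ax":0,"ay":0,"az":0.03,"x":-0.5,"y":0.3,"z":20.2,"hand":0.6},
    {"ax":0,"ay":0,"az":0.03,"x":-0.5,"y":0.3,"z":20.2,"hand":0.6},
    {"ax":0,"ay":0,"az":0.03,"x":-0.5,"y":0.3,"z":20.2,"hand":0.6},
    {"ax":0,"ay":0,"az":0.03,"x":-0.5,"y":0.3,"z":20.2,"hand":0.6},
    {"ax":0,"ay":0,"az":0.03,"x":-0.5,"y":0.3,"z":20.2,"hand":0.6},
  ],
  grip_force=12,
)

```text
clock: 2.5
eef_pos: [0.5658, 0.3417, 0.0135]
orientation: [-0.503, 3.1, 0.001]
contact_force: [0.4, 0.1, -0.2]
width: 0.0604
gripper_force: 0.0
```

play_rows(
  moves=[
    {"ax":0,"ay":0,"az":0,"x":0,"y":0,"z":0,"hand":0.6},
    {"ax":0,"ay":0,"az":0,"x":0,"y":0,"z":0,"hand":0.6},
    {"ax":0,"ay":0,"az":0,"x":0,"y":0,"z":0,"hand":0.6},
    {"ax":0,"ay":0,"az":0,"x":0,"y":0,"z":0,"hand":0.6},
    {"ax":0,"ay":0,"az":0,"x":0,"y":0,"z":-2,"hand":0.6},
    {"ax":0,"ay":0,"az":0,"x":0,"y":0,"z":-5,"hand":0.6},
    {"ax":0,"ay":0,"az":0,"x":0,"y":0,"z":-8,"hand":0.6},
    {"ax":0,"ay":0,"az":0,"x":0,"y":0,"z":-11,"hand":0.6},
    {"ax":0,"ay":0,"az":0,"x":1,"y":-2,"z":-14,"hand":0.6},
    {"ax":0,"ay":0,"az":0,"x":2,"y":-4,"z":-17,"hand":0.6},
    {"ax":0,"ay":0,"az":0,"x":3,"y":-6,"z":-20,"hand":0.6},
    {"ax":0,"ay":0,"az":0,"x":4,"y":-8,"z":-22,"hand":0.6},
    {"ax":0,"ay":0,"az":0,"x":5,"y":-10,"z":-24,"hand":0.6},
    {"ax":0,"ay":0,"az":0,"x":6,"y":-12,"z":-24,"hand":0.6},
    {"ax":0,"ay":0,"az":0,"x":7,"y":-14,"z":-24,"hand":0.6},
    {"ax":0,"ay":0,"az":0,"x":8,"y":-15.8,"z":-24,"hand":0.6},
    {"ax":0,"ay":0,"az":0,"x":8,"y":-15.8,"z":-24,"hand":0.6},
    {"ax":0,"ay":0,"az":0,"x":8,"y":-15.8,"z":-24,"hand":0.6},
  ],
)

```text
clock: 4.0
eef_pos: [0.5392, 0.1658, 0.2523]
orientation: [0.501, -3.101, -0.001]
contact_force: [0.1, -0.2, -1.0]
width: 0.0497
gripper_force: 11.9
```

```bash
python3 look.py w3
```

```text
4.05 [0.5393078  0.16642161 0.25227953] [[-0.949, -0.316, -0.0], [-0.316, 0.949, 0.0], [0.0, 0.001, -1.0]] [ 0.2  -0.09  1.8   0.    1.43 -1.69]
```

View pics/w3.png

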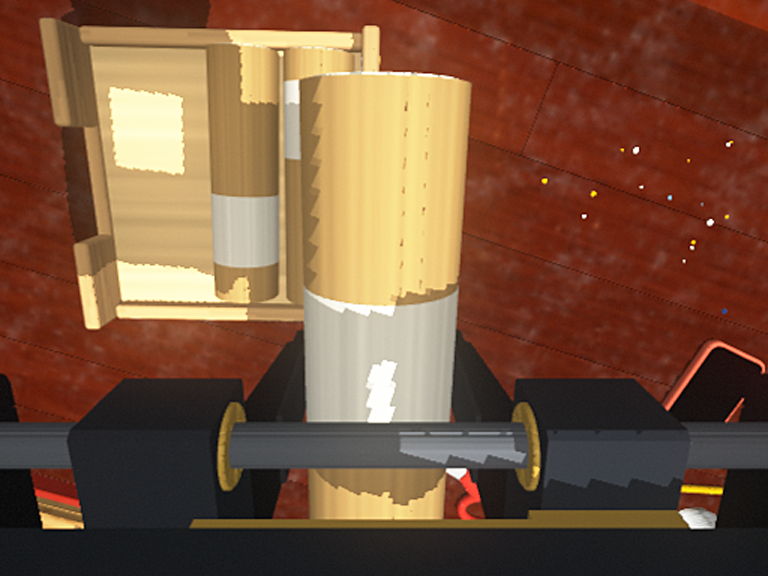

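The tube is held at centre. The tray is at the upper left: dip wall inner foot (92,47)–(117,303), tube b (243,47)–(248,298), and plain end wall top at (371,30).

Run:
```python
from h import *
c=dict(np.load("w3.npz")); s=r.get_state(); Rm=R.from_rotvec(s["orientation"]).as_matrix()
P=lambda u,v,z: onz(c,u/1.5,v/1.5,z)
n=P(92,47,.01); f=P(117,303,.01); d=(f-n)[:2]; print(n,f,np.linalg.norm(d),np.degrees(np.arctan2(d[1],d[0])))
# top edge outer/inner of posts at z=.05
for q in [(42,20),(53,20),(86,328),(101,328),(363,27),(379,27)]: print(q,P(*q,.05))
for q in [(80,35),(365,42),(117,310),(300,312)]: print("rail",q,P(*q,.024))
b0=P(243,46,.035);b1=P(248,298,.035); print("b",b0,b1,np.linalg.norm(b1-b0),np.degrees(np.arctan2(*(b1-b0)[:2][::-1])))
for th in (17,18):
    t=np.radians(th); ex=np.array([np.cos(t),np.sin(t)]); ey=np.array([-ex[1],ex[0]])
    print(th,"x n,f",n[:2]@ex,f[:2]@ex,"y",n[:2]@ey,f[:2]@ey,"b y",b0[:2]@ey,b1[:2]@ey,"bx",b0[:2]@ex,b1[:2]@ex, "plain",P(371,27,.05)[:2]@ey)
```

```text
[ 0.47197468 -0.08357063  0.01      ] [ 0.66787378 -0.03005217  0.01      ] 0.2030780275164784 15.280006598344663
(42, 20) [ 0.46512156 -0.09636515  0.05      ]
(53, 20) [ 0.46280956 -0.08937852  0.05      ]
(86, 328) [ 0.67660517 -0.03320623  0.05      ]
(101, 328) [ 0.67286939 -0.02192817  0.05      ]
(363, 27) [0.40171663 0.10876267 0.05      ]
(379, 27) [0.39834368 0.11895517 0.05      ]
rail (80, 35) [ 0.46648067 -0.08549623  0.024     ]
rail (365, 42) [0.40632607 0.11096556 0.024     ]
rail (117, 310) [ 0.66711188 -0.02319579  0.024     ]
rail (300, 312) [0.62060484 0.12286822 0.024     ]
b [0.43737531 0.03092619 0.035     ] [0.61793618 0.08012721 0.035     ] 0.1871442332491403 15.242459818676444
17 x n,f 0.42691794172035363 0.6299044718643031 y -0.21791103178611895 -0.22400642677767485 b y -0.09830130209145899 -0.10404102556064701 bx 0.42730603689684343 0.6143622306272459 plain -0.00807363385199164
18 x n,f 0.423049848156107 0.6258990831575398 y -0.22532858831477426 -0.23496565837351532 b y -0.10574384895604597 -0.11474727895714286 bx 0.4255253618403065 0.6124528940195549 plain -0.01532981056884683
```

Run:
```python
from h import *
c=dict(np.load("w3.npz")); s=r.get_state(); Rm=R.from_rotvec(s["orientation"]).as_matrix()
for z in (.264,.284):
  p=onz(c,386/1.5,75/1.5,z); print(z,Rm.T@(p-s["eef_pos"]))
```

```text
0.264 [ 0.09660984  0.00125665 -0.01169167]
0.284 [ 0.09454482  0.00098518 -0.03169244]
```

play_rows(
  moves=[
    {"ax":0,"ay":0,"az":0.01,"x":1,"y":-3,"z":1,"hand":0.6},
    {"ax":0,"ay":0,"az":0.02,"x":1.5,"y":-6,"z":3,"hand":0.6},
    {"ax":0,"ay":0,"az":0.03,"x":2,"y":-9,"z":5,"hand":0.6},
    {"ax":0,"ay":0,"az":0.04,"x":3,"y":-12,"z":7,"hand":0.6},
    {"ax":0,"ay":0,"az":0.042,"x":3.6,"y":-15,"z":9,"hand":0.6},
    {"ax":0,"ay":0,"az":0.042,"x":4.2,"y":-17.4,"z":11,"hand":0.6},
    {"ax":0,"ay":0,"az":0.042,"x":4.2,"y":-17.4,"z":13,"hand":0.6},
    {"ax":0,"ay":0,"az":0.042,"x":4.2,"y":-17.4,"z":13,"hand":0.6},
    {"ax":0,"ay":0,"az":0.042,"x":4.2,"y":-17.4,"z":13,"hand":0.6},
  ],
)

```text
clock: 4.8
eef_pos: [0.5539, -0.0112, 0.1212]
orientation: [0.439, -3.107, -0.002]
contact_force: [0.1, 0.1, -0.7]
width: 0.0498
gripper_force: 11.9
```

```bash
python3 look.py w4
```

```text
4.85 [ 0.55502504 -0.01101204  0.12287885] [[-0.961, -0.278, -0.0], [-0.278, 0.961, 0.0], [0.0, 0.0, -1.0]] [-0.12 -0.01  1.95  0.    1.2  -1.97]
```

View pics/w4.png

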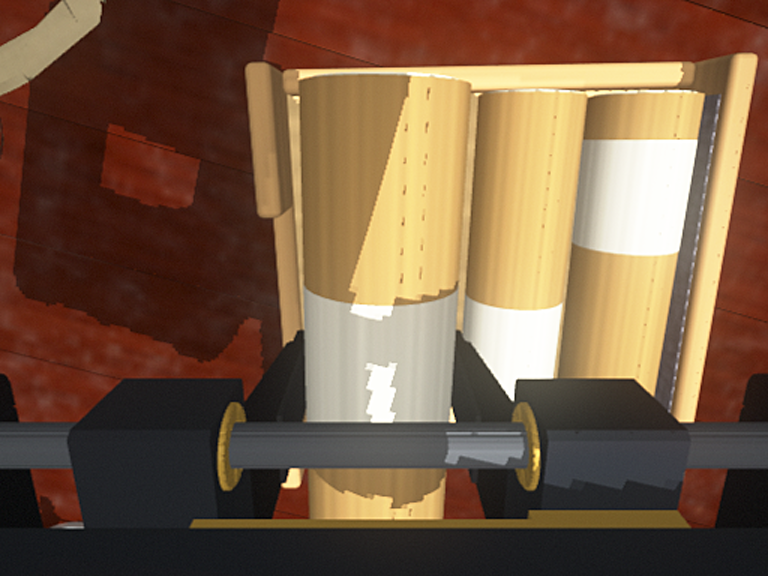

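Tube c is held above the free gap between the dip wall (280) and tube b (left edge 475). It looks parallel to tubes a and b, with room on both sides for the fingers.

play_rows(
  moves=[
    {"ax":0,"ay":0,"az":0,"x":-0.6,"y":0,"z":2,"hand":0.6},
    {"ax":0,"ay":0,"az":0,"x":-0.6,"y":0,"z":4,"hand":0.6},
    {"ax":0,"ay":0,"az":0,"x":-0.6,"y":0,"z":6,"hand":0.6},
    {"ax":0,"ay":0,"az":0,"x":-0.6,"y":0,"z":7.5,"hand":0.6},
    {"ax":0,"ay":0,"az":0,"x":-0.6,"y":0,"z":8.5,"hand":0.6},
    {"ax":0,"ay":0,"az":0,"x":-0.6,"y":0,"z":9.2,"hand":0.6},
    {"ax":0,"ay":0,"az":0,"x":-0.6,"y":0,"z":9.6,"hand":0.6},
    {"ax":0,"ay":0,"az":0,"x":-0.6,"y":0,"z":9.8,"hand":0.6},
    {"ax":0,"ay":0,"az":0,"x":-0.6,"y":0,"z":9.8,"hand":0.6},
  ],
)

```text
clock: 5.6
eef_pos: [0.5611, -0.0102, 0.0253]
orientation: [-0.439, 3.11, -0.0]
contact_force: [-0.8, -0.2, -1.2]
width: 0.0498
gripper_force: 11.9
```

play_rows(
  moves=[
    {"ax":0,"ay":0,"az":0,"x":0,"y":0,"z":0.1,"hand":0.6},
    {"ax":0,"ay":0,"az":0,"x":0,"y":0,"z":0.2,"hand":0.6},
    {"ax":0,"ay":0,"az":0,"x":0,"y":0,"z":0.2,"hand":0.6},
  ],
)

```text
clock: 5.85
eef_pos: [0.5608, -0.0104, 0.0231]
orientation: [-0.438, 3.11, -0.0]
contact_force: [0.1, 0.3, -1.5]
width: 0.0498
gripper_force: 11.9
```

play_rows(
  moves=[
    {"ax":0,"ay":0,"az":0,"x":0,"y":0,"z":0.1,"hand":0.6},
    {"ax":0,"ay":0,"az":0,"x":0,"y":0,"z":0.2,"hand":0.6},
    {"ax":0,"ay":0,"az":0,"x":0,"y":0,"z":0.2,"hand":0.6},
  ],
)

```text
clock: 6.1
eef_pos: [0.5609, -0.0104, 0.0228]
orientation: [0.439, -3.111, 0.0]
contact_force: [-4.5, 0.3, 9.9]
width: 0.0497
gripper_force: 11.9
```

Floor contact; release and lift.

play_rows(
  moves=[
    {"ax":0,"ay":0,"az":0,"x":0,"y":0,"z":-0.1,"hand":0.5},
    {"ax":0,"ay":0,"az":0,"x":0,"y":0,"z":-0.1,"hand":0.38},
    {"ax":0,"ay":0,"az":0,"x":0,"y":0,"z":-0.1,"hand":0.38},
    {"ax":0,"ay":0,"az":0,"x":0,"y":0,"z":-0.1,"hand":0.38},
    {"ax":0,"ay":0,"az":0,"x":0,"y":0,"z":-2,"hand":0.38},
    {"ax":0,"ay":0,"az":0,"x":0,"y":0,"z":-5,"hand":0.38},
    {"ax":0,"ay":0,"az":0,"x":0,"y":0,"z":-8,"hand":0.38},
    {"ax":0,"ay":0,"az":0,"x":0,"y":0,"z":-10,"hand":0.6},
    {"ax":0,"ay":0,"az":0,"x":0,"y":0,"z":-10,"hand":0.8},
    {"ax":0,"ay":0,"az":0,"x":0,"y":0,"z":-10,"hand":1},
    {"ax":0,"ay":0,"az":0,"x":0,"y":0,"z":-10,"hand":1},
  ],
)

```text
clock: 7.02
eef_pos: [0.5597, -0.0102, 0.1193]
orientation: [0.438, -3.109, -0.001]
contact_force: [0.2, 0.0, -0.5]
width: 0.0378
gripper_force: 0.0
```

```bash
python3 look.py w5
```

```text
7.0667 [ 0.55922273 -0.01020934  0.11865546] [[-0.961, -0.276, -0.003], [-0.276, 0.961, 0.0], [0.003, 0.001, -1.0]] [-0.11  0.01  1.94 -0.    1.2  -1.97]
```

View pics/w5.png

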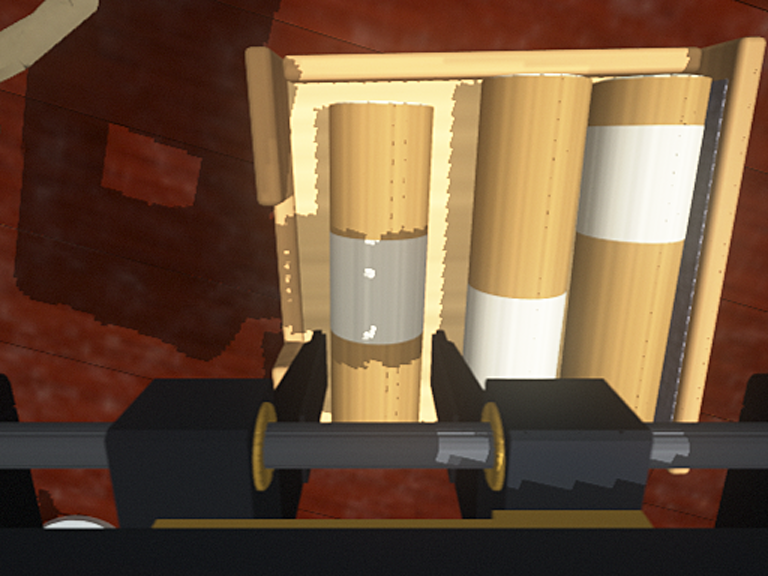

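Tube c rests in the tray, parallel to tubes a and b, at pixels 330–432. Next I'll push with the closed fingers through the dip.

play_rows(
  moves=[
    {"ax":0,"ay":0,"az":0,"x":0.3,"y":-2.2,"z":0,"hand":1},
    {"ax":0,"ay":0,"az":0,"x":0.3,"y":-4.4,"z":0,"hand":1},
    {"ax":0,"ay":0,"az":0,"x":0.3,"y":-4.4,"z":0,"hand":1},
    {"ax":0,"ay":0,"az":0,"x":0.3,"y":-4.4,"z":2,"hand":1},
    {"ax":0,"ay":0,"az":0,"x":0.3,"y":-4.4,"z":5,"hand":1},
    {"ax":0,"ay":0,"az":0,"x":0.3,"y":-4.4,"z":7,"hand":1},
    {"ax":0,"ay":0,"az":0,"x":0.3,"y":-4.4,"z":8.5,"hand":1},
    {"ax":0,"ay":0,"az":0,"x":0.3,"y":-4.4,"z":9,"hand":1},
    {"ax":0,"ay":0,"az":0,"x":0.3,"y":-4.4,"z":9,"hand":1},
  ],
)

```text
clock: 7.82
eef_pos: [0.5673, -0.0527, 0.0275]
orientation: [0.438, -3.105, -0.003]
contact_force: [-0.1, 0.2, -0.6]
width: 0.0003
gripper_force: 0.0
```

play_rows(
  moves=[
    {"ax":0,"ay":0,"az":0,"x":0,"y":0.3,"z":0,"hand":1},
    {"ax":0,"ay":0,"az":0,"x":0,"y":0.6,"z":0,"hand":1},
    {"ax":0,"ay":0,"az":0,"x":0,"y":0.9,"z":0,"hand":1},
    {"ax":0,"ay":0,"az":0,"x":0,"y":1.2,"z":0,"hand":1},
    {"ax":0,"ay":0,"az":0,"x":0,"y":1.5,"z":0,"hand":1},
    {"ax":0,"ay":0,"az":0,"x":0,"y":1.8,"z":0,"hand":1},
    {"ax":0,"ay":0,"az":0,"x":0,"y":2.1,"z":0,"hand":1},
    {"ax":0,"ay":0,"az":0,"x":0,"y":2.4,"z":0,"hand":1},
    {"ax":0,"ay":0,"az":0,"x":0,"y":2.6,"z":0,"hand":1},
    {"ax":0,"ay":0,"az":0,"x":0,"y":2.8,"z":0,"hand":1},
    {"ax":0,"ay":0,"az":0,"x":0,"y":3,"z":0,"hand":1},
    {"ax":0,"ay":0,"az":0,"x":0,"y":3.2,"z":0,"hand":1},
    {"ax":0,"ay":0,"az":0,"x":0,"y":3.4,"z":0,"hand":1},
    {"ax":0,"ay":0,"az":0,"x":0,"y":3.5,"z":0,"hand":1},
    {"ax":0,"ay":0,"az":0,"x":0,"y":3.6,"z":0,"hand":1},
    {"ax":0,"ay":0,"az":0,"x":0,"y":3.6,"z":0,"hand":1},
  ],
)

```text
clock: 9.15
eef_pos: [0.5641, -0.021, 0.0352]
orientation: [-0.439, 3.102, -0.01]
contact_force: [1.9, -7.6, 10.7]
width: 0.0001
gripper_force: 4.9
```

```bash
python3 look.py w6
```

```text
9.2 [ 0.56413843 -0.0209946   0.03518841] [[-0.961, -0.277, 0.01], [-0.277, 0.961, -0.005], [-0.008, -0.007, -1.0]] [-0.13  0.11  1.99 -0.    1.03 -1.98]
```

View pics/w6.png

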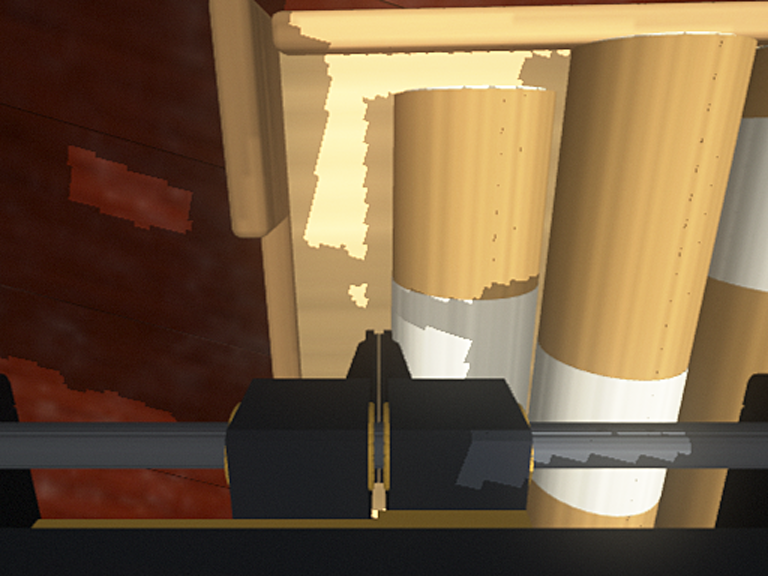

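The closed fingers bear on tube c's side (393) and c has nearly reached b. As c rolls it lifts the fingers, so I'll raise the tool while pushing.

play_rows(
  moves=[
    {"ax":0,"ay":0,"az":0,"x":0,"y":0,"z":-0.8,"hand":1},
    {"ax":0,"ay":0,"az":0,"x":0,"y":0.1,"z":-0.9,"hand":1},
    {"ax":0,"ay":0,"az":0,"x":0,"y":0.2,"z":-1,"hand":1},
    {"ax":0,"ay":0,"az":0,"x":0,"y":0.3,"z":-1.1,"hand":1},
    {"ax":0,"ay":0,"az":0,"x":0,"y":0.4,"z":-1.2,"hand":1},
    {"ax":0,"ay":0,"az":0,"x":0,"y":0.4,"z":-1.2,"hand":1},
  ],
)

```text
clock: 9.7
eef_pos: [0.5596, -0.0149, 0.0434]
orientation: [-0.439, 3.108, -0.001]
contact_force: [2.5, -2.3, 4.1]
width: 0.0004
gripper_force: 2.2
```

play_rows(
  moves=[
    {"ax":0,"ay":0,"az":0,"x":0,"y":-0.4,"z":0,"hand":1},
    {"ax":0,"ay":0,"az":0,"x":0,"y":-0.8,"z":0,"hand":1},
    {"ax":0,"ay":0,"az":0,"x":0,"y":-0.8,"z":0.8,"hand":1},
    {"ax":0,"ay":0,"az":0,"x":0,"y":-0.8,"z":1.2,"hand":1},
    {"ax":0,"ay":0,"az":0,"x":0,"y":-0.8,"z":1.2,"hand":1},
    {"ax":0,"ay":0,"az":0,"x":0,"y":-0.5,"z":1.2,"hand":1},
    {"ax":0,"ay":0,"az":0,"x":0,"y":-0.2,"z":1,"hand":1},
    {"ax":0,"ay":0,"az":0,"x":0,"y":0,"z":0.8,"hand":1},
    {"ax":0,"ay":0,"az":0,"x":0,"y":0.2,"z":0.6,"hand":1},
    {"ax":0,"ay":0,"az":0,"x":0,"y":0.4,"z":0.4,"hand":1},
    {"ax":0,"ay":0,"az":0,"x":0,"y":0.6,"z":0.2,"hand":1},
    {"ax":0,"ay":0,"az":0,"x":0,"y":0.6,"z":0.2,"hand":1},
  ],
)

```text
clock: 10.7
eef_pos: [0.5574, -0.0088, 0.0415]
orientation: [-0.439, 3.109, -0.0]
contact_force: [-0.2, 0.3, -0.1]
width: 0.0005
gripper_force: 0.0
```

play_rows(
  moves=[
    {"ax":0,"ay":0,"az":0,"x":0,"y":0.2,"z":0,"hand":1},
    {"ax":0,"ay":0,"az":0,"x":0,"y":0.4,"z":0,"hand":1},
    {"ax":0,"ay":0,"az":0,"x":0,"y":0.6,"z":0,"hand":1},
    {"ax":0,"ay":0,"az":0,"x":0,"y":0.6,"z":0,"hand":1},
  ],
)

```text
clock: 11.03
eef_pos: [0.558, -0.005, 0.0422]
orientation: [-0.439, 3.105, -0.007]
contact_force: [4.9, -6.1, 0.6]
width: 0.0005
gripper_force: 3.3
```

```bash
python3 look.py w7
```

```text
11.0833 [ 0.55802613 -0.00493118  0.04222356] [[-0.961, -0.277, 0.006], [-0.277, 0.961, -0.003], [-0.005, -0.005, -1.0]] [-0.1   0.09  2.   -0.    1.05 -1.95]
```

View pics/w7.png

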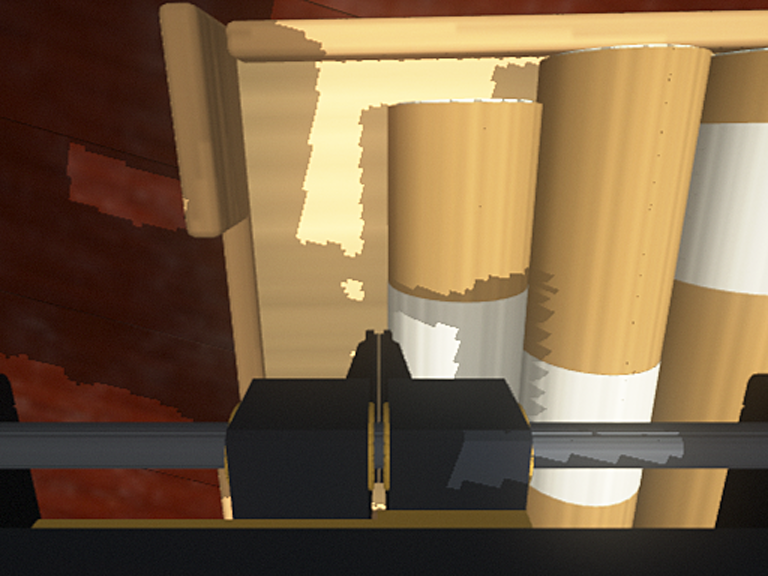

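Tubes c, b and a look to be in contact, with c's left edge at 388, and I'm reading about 7 N of push. One more firmer push to check the row has stopped.

play_rows(
  moves=[
    {"ax":0,"ay":0,"az":0,"x":0,"y":0.2,"z":-0.1,"hand":1},
    {"ax":0,"ay":0,"az":0,"x":0,"y":0.4,"z":-0.1,"hand":1},
    {"ax":0,"ay":0,"az":0,"x":0,"y":0.6,"z":-0.2,"hand":1},
    {"ax":0,"ay":0,"az":0,"x":0,"y":0.8,"z":-0.2,"hand":1},
    {"ax":0,"ay":0,"az":0,"x":0,"y":0.8,"z":-0.2,"hand":1},
  ],
)

```text
clock: 11.5
eef_pos: [0.5591, -0.002, 0.0469]
orientation: [-0.441, 3.099, -0.024]
contact_force: [8.2, -20.6, 5.1]
width: 0.0001
gripper_force: 11.3
```

play_rows(
  moves=[
    {"ax":0,"ay":0,"az":0,"x":0,"y":-0.8,"z":0,"hand":1},
    {"ax":0,"ay":0,"az":0,"x":0,"y":-1.6,"z":0,"hand":1},
    {"ax":0,"ay":0,"az":0,"x":0,"y":-1.8,"z":-1,"hand":1},
    {"ax":0,"ay":0,"az":0,"x":0,"y":-1.8,"z":-4,"hand":1},
    {"ax":0,"ay":0,"az":0,"x":0,"y":-1.8,"z":-8,"hand":1},
    {"ax":0,"ay":0,"az":0,"x":0,"y":-1.8,"z":-12,"hand":0.5},
    {"ax":0,"ay":0,"az":0,"x":0,"y":-1.8,"z":-14,"hand":0},
    {"ax":0,"ay":0,"az":0,"x":0,"y":-1.8,"z":-14,"hand":0},
    {"ax":0,"ay":0,"az":0,"x":0,"y":-1.8,"z":-14,"hand":0},
  ],
)

```text
clock: 12.25
eef_pos: [0.5587, -0.0127, 0.1845]
orientation: [-0.439, 3.108, -0.0]
contact_force: [0.1, 0.5, -1.1]
width: 0.0213
gripper_force: 0.0
```

```bash
python3 look.py w8
cat > tray.py <<'E'
from h import *
t=np.radians(16); ex=np.array([np.cos(t),np.sin(t)]); ey=np.array([-ex[1],ex[0]])
E
python3 - <<'E'
from tray import *
def ana(n,pts):
    c=dict(np.load(n+".npz"))
    for k,u,v,z in pts:
        p=onz(c,u/1.5,v/1.5,z); print(n,k,"ex %.4f ey %.4f"%(p[:2]@ex,p[:2]@ey))
ana("w7",[("wallfoot near",238,62,.01),("wallfoot",262,378,.01),("c axis near",465,103,.035),("c axis",456,290,.035)])
ana("w6",[("wallfoot near",280,52,.01),("wallfoot",300,378,.01)])
ana("w5",[("wallfoot near",293,80,.01),("c0",381,104,.035),("c1",378,290,.035),("plain top near",727,46,.05),("plain top",686,400,.05),("plain inner foot",706,80,.01)])
# row profile in w8: project a tray-fixed line at z=.035 from wall to plain and print brightness
c=dict(np.load("w8.npz")); 
for xx in (.455,.475,.5):
  row=[]
  for yy in np.arange(-.235,0.02,.003):
    w=ex*xx+ey*yy; u,v=proj(c,[w[0],w[1],.035]); 
    row.append(tuple(int(k) for k in c["image"][int(round(v)),int(round(u))][::-1]) if 0<=u<511 and 0<=v<383 else None)
  print(xx,[ (round(float(-.235+.003*i),3),)+q for i,q in enumerate(row) if q and i<36])
E
```

```text
12.3 [ 0.55755097 -0.01262784  0.18232349] [[-0.961, -0.277, -0.001], [-0.277, 0.961, 0.001], [0.001, 0.001, -1.0]] [-0.12 -0.06  1.89  0.    1.31 -1.97]
w7 wallfoot near ex 0.4300 ey -0.2115
w7 wallfoot ex 0.5599 ey -0.2111
w7 c axis near ex 0.4456 ey -0.1305
w7 c axis ex 0.5107 ey -0.1306
w6 wallfoot near ex 0.4291 ey -0.2116
w6 wallfoot ex 0.5578 ey -0.2101
w5 wallfoot near ex 0.4286 ey -0.2089
w5 c0 ex 0.4417 ey -0.1634
w5 c1 ex 0.5347 ey -0.1649
w5 plain top near ex 0.4186 ey -0.0126
w5 plain top ex 0.5913 ey -0.0010
w5 plain inner foot ex 0.4286 ey 0.0050
0.455 [(-0.235, 76, 41, 25), (-0.232, 75, 44, 25), (-0.229, 78, 46, 28), (-0.226, 110, 76, 48), (-0.223, 159, 118, 76), (-0.22, 245, 211, 139), (-0.217, 241, 202, 132), (-0.214, 185, 140, 89), (-0.211, 153, 115, 73), (-0.208, 245, 208, 138), (-0.205, 253, 243, 185), (-0.202, 253, 243, 184), (-0.199, 254, 244, 186), (-0.196, 254, 243, 187), (-0.193, 254, 244, 189), (-0.19, 254, 244, 187), (-0.187, 254, 244, 188), (-0.184, 254, 245, 190), (-0.181, 254, 245, 189), (-0.178, 254, 245, 191), (-0.175, 254, 245, 190), (-0.172, 254, 24
[... 1406 characters left out ...]
166, 126, 80), (-0.211, 155, 117, 74), (-0.208, 136, 103, 67), (-0.205, 184, 148, 98), (-0.202, 185, 150, 100), (-0.199, 185, 149, 98), (-0.196, 186, 152, 100), (-0.193, 188, 152, 101), (-0.19, 189, 153, 102), (-0.187, 187, 153, 103), (-0.184, 186, 152, 100), (-0.181, 189, 155, 103), (-0.178, 190, 154, 103), (-0.175, 182, 147, 97), (-0.172, 255, 243, 181), (-0.169, 252, 238, 173), (-0.166, 173, 138, 90), (-0.163, 186, 154, 104), (-0.16, 190, 156, 105), (-0.157, 163, 130, 87), (-0.154, 135, 103, 65), (-0.151, 164, 127, 79), (-0.148, 180, 140, 86), (-0.145, 201, 158, 97), (-0.142, 213, 169, 103), (-0.139, 216, 173, 106), (-0.136, 223, 179, 107), (-0.133, 226, 182, 113), (-0.13, 228, 187, 114)]
```

play_rows(
  moves=[
    {"ax":0,"ay":0,"az":0.01,"x":-0.5,"y":-3.5,"z":-2,"hand":0},
    {"ax":0,"ay":0,"az":0.02,"x":-1,"y":-7,"z":-4,"hand":0},
    {"ax":0,"ay":0,"az":0.03,"x":-1.5,"y":-10.5,"z":-6,"hand":0},
    {"ax":0,"ay":0,"az":0.04,"x":-2,"y":-14,"z":-7,"hand":0},
    {"ax":0,"ay":0,"az":0.05,"x":-2.4,"y":-17.5,"z":-7,"hand":0},
    {"ax":0,"ay":0,"az":0.06,"x":-2.7,"y":-21,"z":-7,"hand":0},
    {"ax":0,"ay":0,"az":0.07,"x":-3,"y":-24,"z":-7,"hand":0},
    {"ax":0,"ay":0,"az":0.07,"x":-3,"y":-25.5,"z":-7,"hand":0},
    {"ax":0,"ay":0,"az":0.07,"x":-3,"y":-25.5,"z":-7,"hand":0},
    {"ax":0,"ay":0,"az":0.07,"x":-3,"y":-25.5,"z":-7,"hand":0},
    {"ax":0,"ay":0,"az":0.07,"x":-3,"y":-25.5,"z":-7,"hand":0},
  ],
)

```text
clock: 13.22
eef_pos: [0.6568, -0.2483, 0.2513]
orientation: [0.331, -3.122, -0.003]
contact_force: [1.0, 0.8, 0.2]
width: 0.0942
gripper_force: 0.0
```

```bash
python3 look.py w9
```

```text
13.2667 [ 0.65701977 -0.24814582  0.25194886] [[-0.978, -0.21, -0.001], [-0.21, 0.978, 0.001], [0.001, 0.001, -1.0]] [-0.44  0.22  1.48  0.    1.44 -2.22]
```

View pics/w9.png

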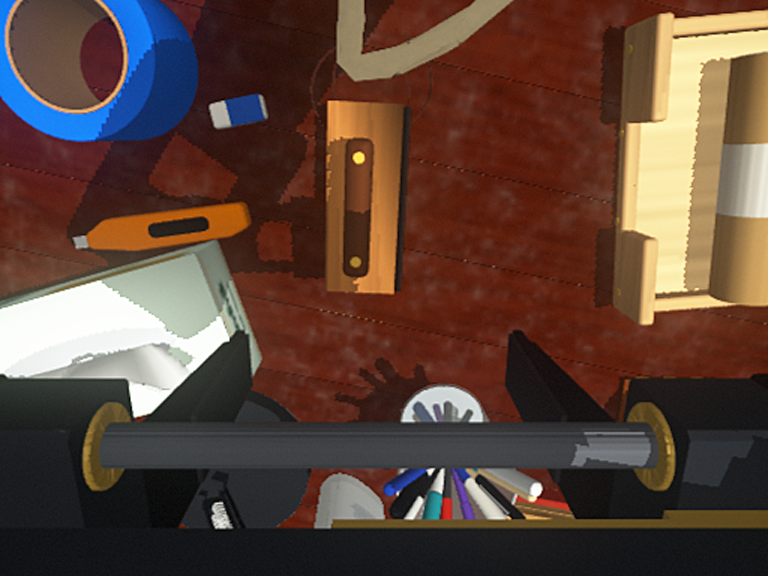

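The chock is at image centre-left: handle bolts at (358,158) and (355,262), black rubber edge on the right facing the tray. The cutter and tape are clear to the left.

Run:
```python
from tray import *
c=dict(np.load("w9.npz")); s=r.get_state(); Rm=R.from_rotvec(s["orientation"]).as_matrix()
P=lambda u,v,z: onz(c,u/1.5,v/1.5,z)
a=P(358.5,158,.0925);b=P(355.5,262,.0925);d=b-a;print(a,b,np.linalg.norm(d),np.degrees(np.arctan2(d[1],d[0])))
e=P(359.5,138,.0925);f=P(356,277,.0925);print(np.linalg.norm(f-e),np.degrees(np.arctan2(*(f-e)[:2][::-1])))
m=(a+b+e+f)/4; print(m,"tool",Rm.T@(m-s["eef_pos"]))
for q in [(328,101),(404,104),(327,292),(398,293)]: print(P(*q,.046))
```

```text
[ 0.59590835 -0.27460808  0.0925    ] [ 0.66301338 -0.26310108  0.0925    ] 0.06808447576477034 9.73029978004132
0.09079076861930707 9.961788734527024
[ 0.62898679 -0.2687081   0.0925    ] tool [ 0.03155916 -0.0144448   0.15946148]
[ 0.56454417 -0.30454097  0.046     ]
[ 0.55532675 -0.25184775  0.046     ]
[ 0.70312538 -0.27975019  0.046     ]
[ 0.69236295 -0.22533508  0.046     ]
```

play_rows(
  moves=[
    {"ax":0,"ay":0,"az":0.037,"x":1.6,"y":-0.7,"z":4,"hand":0},
    {"ax":0,"ay":0,"az":0.037,"x":3.15,"y":-1.45,"z":8,"hand":0},
    {"ax":0,"ay":0,"az":0.037,"x":3.15,"y":-1.45,"z":12,"hand":0},
    {"ax":0,"ay":0,"az":0.037,"x":3.15,"y":-1.45,"z":15,"hand":0},
    {"ax":0,"ay":0,"az":0.037,"x":3.15,"y":-1.45,"z":17.5,"hand":0},
    {"ax":0,"ay":0,"az":0.037,"x":3.15,"y":-1.45,"z":18.8,"hand":0},
    {"ax":0,"ay":0,"az":0.037,"x":3.15,"y":-1.45,"z":18.8,"hand":0},
    {"ax":0,"ay":0,"az":0.037,"x":3.15,"y":-1.45,"z":18.8,"hand":0.5},
    {"ax":0,"ay":0,"az":0.037,"x":3.15,"y":-1.45,"z":18.8,"hand":0.9},
    {"ax":0,"ay":0,"az":0.037,"x":3.15,"y":-1.45,"z":18.8,"hand":0.9},
    {"ax":0,"ay":0,"az":0.037,"x":3.15,"y":-1.45,"z":18.8,"hand":0.9},
    {"ax":0,"ay":0,"az":0.037,"x":3.15,"y":-1.45,"z":18.8,"hand":0.9},
    {"ax":0,"ay":0,"az":0.037,"x":3.15,"y":-1.45,"z":18.8,"hand":0.9},
    {"ax":0,"ay":0,"az":0.037,"x":3.15,"y":-1.45,"z":18.8,"hand":0.9},
    {"ax":0,"ay":0,"az":0.037,"x":3.15,"y":-1.45,"z":18.8,"hand":0.9},
    {"ax":0,"ay":0,"az":0.037,"x":3.15,"y":-1.45,"z":18.8,"hand":0.9},
  ],
  grip_force=50,
)

```text
clock: 14.6
eef_pos: [0.6297, -0.2706, 0.0646]
orientation: [0.272, -3.13, -0.0]
contact_force: [-0.4, -0.4, -0.1]
width: 0.0404
gripper_force: 0.0
```

play_rows(
  moves=[
    {"ax":0,"ay":0,"az":0,"x":0,"y":0,"z":0,"hand":0.95},
    {"ax":0,"ay":0,"az":0,"x":0,"y":0,"z":0,"hand":0.95},
    {"ax":0,"ay":0,"az":0,"x":0,"y":0,"z":0,"hand":0.95},
    {"ax":0,"ay":0,"az":0,"x":0,"y":0,"z":0,"hand":0.95},
    {"ax":0,"ay":0,"az":0,"x":0,"y":0,"z":0,"hand":0.95},
    {"ax":0,"ay":0,"az":0,"x":0,"y":0,"z":0,"hand":0.95},
    {"ax":0,"ay":0,"az":0,"x":0,"y":0,"z":0,"hand":0.95},
  ],
)

```text
clock: 15.18
eef_pos: [0.6296, -0.2704, 0.0644]
orientation: [0.272, -3.129, -0.001]
contact_force: [0.2, 1.4, -0.7]
width: 0.0179
gripper_force: 50.0
```

play_rows(
  moves=[
    {"ax":0,"ay":0,"az":0,"x":0,"y":0,"z":-2,"hand":0.95},
    {"ax":0,"ay":0,"az":0,"x":0,"y":0,"z":-5,"hand":0.95},
    {"ax":0,"ay":0,"az":0,"x":0,"y":0,"z":-8,"hand":0.95},
    {"ax":0,"ay":0,"az":0,"x":0,"y":1,"z":-10,"hand":0.95},
    {"ax":0,"ay":0,"az":-0.02,"x":0.5,"y":4,"z":-10.5,"hand":0.95},
    {"ax":0,"ay":0,"az":-0.04,"x":1,"y":7,"z":-10.5,"hand":0.95},
    {"ax":0,"ay":0,"az":-0.06,"x":1.5,"y":10,"z":-10.5,"hand":0.95},
    {"ax":0,"ay":0,"az":-0.08,"x":2,"y":13,"z":-10.5,"hand":0.95},
    {"ax":0,"ay":0,"az":-0.1,"x":2.3,"y":16,"z":-10.5,"hand":0.95},
    {"ax":0,"ay":0,"az":-0.106,"x":2.5,"y":19,"z":-10.5,"hand":0.95},
    {"ax":0,"ay":0,"az":-0.106,"x":2.5,"y":22,"z":-10.5,"hand":0.95},
    {"ax":0,"ay":0,"az":-0.106,"x":2.5,"y":24,"z":-9.5,"hand":0.95},
    {"ax":0,"ay":0,"az":-0.106,"x":2.5,"y":24.7,"z":-9,"hand":0.95},
    {"ax":0,"ay":0,"az":-0.106,"x":2.5,"y":24.7,"z":-9,"hand":0.95},
    {"ax":0,"ay":0,"az":-0.106,"x":2.5,"y":24.7,"z":-9,"hand":0.95},
  ],
)

```text
clock: 16.43
eef_pos: [0.5621, -0.0319, 0.1539]
orientation: [0.438, -3.109, 0.001]
contact_force: [-0.0, -0.4, -2.1]
width: 0.0181
gripper_force: 50.0
```

```bash
python3 look.py w10
python3 - <<'E'
from tray import *
c=dict(np.load("w10.npz")); s=r.get_state(); p=s["eef_pos"]; print("ex,ey",p[:2]@ex,p[:2]@ey, 2*np.degrees(np.arctan2(*(s["orientation"][:2]*[1,-1]))), s["contact_force"])
# chock block edges: rubber dark; print row at x = near-end part on top plane, z=underside+.046
z=p[2]-.0644+.046
for xx in (.478,.49):
  out=[]
  for yy in np.arange(-.235,-.11,.003):
    w=ex*xx+ey*yy; u,v=proj(c,[w[0],w[1],z]); q=c["image"][int(round(v)),int(round(u))][::-1] if 0<=u<511 and 0<=v<383 else None
    out.append((round(float(yy),3),None if q is None else tuple(map(int,q))))
  print(xx,out)
E
```

```text
16.4833 [ 0.5626022  -0.03240054  0.15446453] [[-0.961, -0.275, -0.0], [-0.275, 0.961, -0.001], [0.001, -0.001, -1.0]] [-0.15 -0.02  1.9  -0.    1.26 -2.  ]
ex,ey 0.5318771423906601 -0.18621957849703968 15.977794643682033 [ 0.42850294 -0.75208124 -1.91530982]
0.478 [(-0.235, (54, 23, 14)), (-0.232, (54, 25, 17)), (-0.229, (53, 25, 15)), (-0.226, (52, 23, 12)), (-0.223, (51, 24, 16)), (-0.22, (54, 27, 17)), (-0.217, (59, 34, 22)), (-0.214, (60, 32, 19)), (-0.211, (67, 38, 26)), (-0.208, (133, 84, 41)), (-0.205, (133, 83, 41)), (-0.202, (233, 158, 79)), (-0.199, (227, 150, 73)), (-0.196, (226, 149, 73)), (-0.193, (213, 140, 70)), (-0.19, (200, 131, 65)), (-0.187, (194, 124, 63)), (-0.184, (187, 120, 60)), (-0.181, (171, 110, 54)), (-0.178, (168, 107, 54)), (-0.175, (167, 107, 55)), (-0.172, (157, 102, 51)), (-0.169, (147, 94, 49)), (-0.166, (138, 90, 46)), (-0.163, (128, 83, 43)), (-0.16, (122, 79, 42)), (-0.157, (99, 67, 38)), (-0.154, (66, 51, 38)), (-0.151, (240, 195, 117)), (-0.148, (228, 185, 110)), (-0.145, (228, 184, 111)), (-0.142, (232, 192, 116)), (-0.139, (227, 182, 111)), (
[... 594 characters left out ...]
80, 41)), (-0.19, (61, 38, 22)), (-0.187, (58, 35, 20)), (-0.184, (61, 37, 23)), (-0.181, (60, 37, 23)), (-0.178, (180, 116, 58)), (-0.175, (175, 110, 55)), (-0.172, (166, 106, 52)), (-0.169, (152, 98, 51)), (-0.166, (146, 97, 50)), (-0.163, (138, 90, 49)), (-0.16, (129, 85, 47)), (-0.157, (108, 75, 45)), (-0.154, (68, 57, 45)), (-0.151, (238, 193, 115)), (-0.148, (227, 186, 113)), (-0.145, (231, 191, 117)), (-0.142, (232, 192, 118)), (-0.139, (226, 183, 109)), (-0.136, (216, 168, 88)), (-0.133, (104, 80, 50)), (-0.13, (136, 108, 69)), (-0.127, (166, 131, 80)), (-0.124, (184, 144, 88)), (-0.121, (198, 158, 97)), (-0.118, (223, 179, 108)), (-0.115, (220, 178, 109)), (-0.112, (231, 190, 118))]
```

play_rows(
  moves=[
    {"ax":0,"ay":0,"az":0,"x":0,"y":0.2,"z":1,"hand":0.95},
    {"ax":0,"ay":0,"az":0,"x":0,"y":0.2,"z":2,"hand":0.95},
    {"ax":0,"ay":0,"az":0,"x":0,"y":0.2,"z":3,"hand":0.95},
    {"ax":0,"ay":0,"az":0,"x":0,"y":0.2,"z":3.5,"hand":0.95},
    {"ax":0,"ay":0,"az":0,"x":0,"y":0.2,"z":4,"hand":0.95},
    {"ax":0,"ay":0,"az":0,"x":0,"y":0.2,"z":4.5,"hand":0.95},
    {"ax":0,"ay":0,"az":0,"x":0,"y":0.2,"z":5,"hand":0.95},
    {"ax":0,"ay":0,"az":0,"x":0,"y":0.2,"z":5.3,"hand":0.95},
    {"ax":0,"ay":0,"az":0,"x":0,"y":0.2,"z":5.3,"hand":0.95},
  ],
)

```text
clock: 17.23
eef_pos: [0.5615, -0.0296, 0.1008]
orientation: [0.437, -3.11, -0.001]
contact_force: [-0.1, 0.0, -3.3]
width: 0.0178
gripper_force: 50.0
```

play_rows(
  moves=[
    {"ax":0,"ay":0,"az":0,"x":0,"y":0,"z":0.3,"hand":0.95},
    {"ax":0,"ay":0,"az":0,"x":0,"y":0,"z":0.6,"hand":0.95},
    {"ax":0,"ay":0,"az":0,"x":0,"y":0,"z":0.9,"hand":0.95},
    {"ax":0,"ay":0,"az":0,"x":0,"y":0,"z":1.2,"hand":0.95},
    {"ax":0,"ay":0,"az":0,"x":0,"y":0,"z":1.5,"hand":0.95},
    {"ax":0,"ay":0,"az":0,"x":0,"y":0,"z":1.8,"hand":0.95},
    {"ax":0,"ay":0,"az":0,"x":0,"y":0,"z":1.8,"hand":0.95},
  ],
  grip_force=60,
)

```text
clock: 17.82
eef_pos: [0.5626, -0.0301, 0.084]
orientation: [-0.439, 3.109, -0.002]
contact_force: [1.3, -2.3, -1.3]
width: 0.0175
gripper_force: 60.1
```

play_rows(
  moves=[
    {"ax":0,"ay":0,"az":0,"x":0,"y":-0.1,"z":0.2,"hand":0.95},
    {"ax":0,"ay":0,"az":0,"x":0,"y":-0.2,"z":0.4,"hand":0.95},
    {"ax":0,"ay":0,"az":0,"x":0,"y":-0.2,"z":0.6,"hand":0.95},
    {"ax":0,"ay":0,"az":0,"x":0,"y":-0.2,"z":0.8,"hand":0.95},
    {"ax":0,"ay":0,"az":0,"x":0,"y":-0.2,"z":1,"hand":0.95},
    {"ax":0,"ay":0,"az":0,"x":0,"y":-0.2,"z":1.2,"hand":0.95},
    {"ax":0,"ay":0,"az":0,"x":0,"y":-0.2,"z":1.2,"hand":0.95},
  ],
)

```text
clock: 18.4
eef_pos: [0.5635, -0.0309, 0.0773]
orientation: [-0.44, 3.11, 0.002]
contact_force: [-13.0, 2.5, 28.2]
width: 0.0176
gripper_force: 60.4
```

play_rows(
  moves=[
    {"ax":0,"ay":0,"az":0,"x":0,"y":0,"z":0.3,"hand":0.95},
    {"ax":0,"ay":0,"az":0,"x":0,"y":0,"z":0.6,"hand":0.95},
    {"ax":0,"ay":0,"az":0,"x":0,"y":0,"z":0.8,"hand":0.95},
    {"ax":0,"ay":0,"az":0,"x":0,"y":0,"z":0.8,"hand":0.95},
  ],
)

```text
clock: 18.73
eef_pos: [0.5641, -0.031, 0.0764]
orientation: [0.44, -3.109, -0.002]
contact_force: [-33.0, 4.7, 63.4]
width: 0.0179
gripper_force: 60.4
```

play_rows(
  moves=[
    {"ax":0,"ay":0,"az":0,"x":0,"y":0,"z":-0.6,"hand":0.95},
    {"ax":0,"ay":0,"az":0,"x":0,"y":0,"z":-1.1,"hand":0.95},
    {"ax":0,"ay":0,"az":0,"x":0,"y":0,"z":-1.1,"hand":0.95},
    {"ax":0,"ay":0,"az":0,"x":0,"y":0,"z":-1.1,"hand":0.95},
  ],
)

```text
clock: 19.07
eef_pos: [0.5639, -0.031, 0.0767]
orientation: [-0.438, 3.108, 0.001]
contact_force: [-1.2, 3.8, 11.1]
width: 0.0179
gripper_force: 60.4
```

play_rows(
  moves=[
    {"ax":0,"ay":0,"az":0,"x":0,"y":0,"z":-0.2,"hand":0.7},
    {"ax":0,"ay":0,"az":0,"x":0,"y":0,"z":-0.2,"hand":0.3},
    {"ax":0,"ay":0,"az":0,"x":0,"y":0,"z":-0.2,"hand":0.3},
    {"ax":0,"ay":0,"az":0,"x":0,"y":0,"z":-0.2,"hand":0.3},
    {"ax":0,"ay":0,"az":0,"x":0,"y":0,"z":-0.2,"hand":0.3},
    {"ax":0,"ay":0,"az":0,"x":0,"y":0,"z":-2,"hand":0.3},
    {"ax":0,"ay":0,"az":0,"x":-1,"y":0,"z":-6,"hand":0.3},
    {"ax":0,"ay":0,"az":0,"x":-3,"y":0,"z":-9.5,"hand":0.3},
    {"ax":0,"ay":0,"az":0,"x":-5,"y":0,"z":-13,"hand":0.3},
    {"ax":0,"ay":0,"az":0,"x":-5,"y":0,"z":-13,"hand":0.3},
    {"ax":0,"ay":0,"az":0,"x":-5,"y":0,"z":-13,"hand":0.3},
  ],
)

```text
clock: 19.98
eef_pos: [0.6128, -0.0178, 0.2077]
orientation: [-0.437, 3.106, -0.002]
contact_force: [-0.7, 0.6, -0.8]
width: 0.0665
gripper_force: 0.0
```

```bash
python3 look.py w11
python3 - <<'E'
from tray import *
c=dict(np.load("w11.npz")); im=c["image"]; hsv=cv2.cvtColor(im,cv2.COLOR_BGR2HSV)
# brass bolts on handle: search near the expected position
z=.1065; tgt=ex*.5315-ey*.186
for sx in(-.034,.034):
  w=tgt+ex*sx; u,v=proj(c,[*w,z]); u,v=int(u),int(v); print("expect",u,v)
  if not(12<u<500 and 12<v<372): continue
  p=im[v-12:v+13,u-12:u+13].astype(int); m=((p[...,2]>150)&(p[...,1]>120)&(p[...,0]<110)).astype(np.uint8)
  n,l,st,ce=cv2.connectedComponentsWithStats(m); print([(st[i,4],(ce[i]+[u-12,v-12]).round(1).tolist()) for i in range(1,n)])
  for i in range(1,n):
    if 3<=st[i,4]<60: q=onz(c,*(ce[i]+[u-12,v-12]),z); print("  pos ex %.4f ey %.4f"%(q[:2]@ex,q[:2]@ey))
for xx in (.47,.48):
  print(xx,[(round(float(yy),3),)+tuple(map(int,im[tuple(int(round(k)) for k in proj(c,[*(ex*xx+ey*yy),.06])[::-1])][::-1])) for yy in np.arange(-.225,-.09,.003)])
E
```

```text
20.0333 [ 0.61084427 -0.01782001  0.204826  ] [[-0.961, -0.276, 0.001], [-0.276, 0.961, -0.0], [-0.0, -0.0, -1.0]] [-0.12  0.05  1.75 -0.    1.35 -1.97]
expect 253 79
[(np.int32(2), [241.5, 67.0]), (np.int32(27), [264.9, 78.1]), (np.int32(83), [252.5, 80.6])]
  pos ex 0.4968 ey -0.1771
expect 253 165
[(np.int32(47), [254.2, 166.6]), (np.int32(6), [264.7, 175.8])]
  pos ex 0.5663 ey -0.1853
  pos ex 0.5743 ey -0.1766
0.47 [(-0.225, 79, 47, 32), (-0.222, 76, 44, 26), (-0.219, 246, 213, 141), (-0.216, 246, 215, 144), (-0.213, 232, 185, 118), (-0.21, 239, 166, 81), (-0.207, 232, 158, 78), (-0.204, 240, 171, 87), (-0.201, 230, 160, 78), (-0.198, 228, 154, 78), (-0.195, 223, 149, 74), (-0.192, 208, 136, 69), (-0.189, 197, 131, 67), (-0.186, 196, 128, 65), (-0.183, 183, 119, 61), (-0.18, 179, 116, 59), (-0.177, 175, 114, 58), (-0.174, 173, 113, 60), (-0.171, 162, 105, 56), (-0.168, 148, 97, 51), (-0.165, 142, 92, 50), (-0.162, 130, 85, 45), (-0.159, 125, 81, 45), (-0.156, 80, 57, 36), (-0.153, 80, 61, 44), (-0.15, 177, 134, 81), (-0.147, 202, 157, 93), (-0.144, 220, 173, 105), (-0.141, 224,
[... 787 characters left out ...]
8), (-0.177, 184, 120, 60), (-0.174, 178, 117, 59), (-0.171, 167, 109, 58), (-0.168, 154, 98, 51), (-0.165, 146, 95, 51), (-0.162, 140, 91, 50), (-0.159, 133, 89, 49), (-0.156, 72, 51, 36), (-0.153, 80, 62, 45), (-0.15, 176, 137, 80), (-0.147, 196, 154, 91), (-0.144, 218, 175, 104), (-0.141, 223, 179, 106), (-0.138, 226, 182, 108), (-0.135, 232, 191, 117), (-0.132, 231, 190, 112), (-0.129, 240, 206, 124), (-0.126, 232, 191, 115), (-0.123, 236, 196, 116), (-0.12, 238, 201, 121), (-0.117, 232, 191, 115), (-0.114, 221, 177, 104), (-0.111, 171, 131, 79), (-0.108, 128, 100, 60), (-0.105, 154, 120, 72), (-0.102, 172, 136, 81), (-0.099, 187, 146, 85), (-0.096, 200, 160, 94), (-0.093, 206, 163, 99)]
```

The camera check shows the chock centred and seated against the dip wall, the tubes in contact, and the gripper clear, so I'm handing in.

```bash
python3 -c "
from rig import r
print(r.close_job())"
```

```text
the job is handed in; nothing more can be done
None
```

I laid the loose tube in the tray and rolled all three against the plain end wall, then pressed the chock down midway with about 63 N. The camera check showed the chock seated and the row tight. I handed the job in at about 20 s and was not shown a verdict. The phone, scissors, tape and cutter were never touched.

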